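Put the honing stones away in their clip case

ROBOT

A 6-joint arm with a two-finger parallel gripper is mounted at the origin on the work surface. World frame = base frame: x ahead of the robot, y to its left, z up, the work surface at z = 0. Lengths are in m, angles in degrees, forces in N, time in s.
With the tool pointing down it reaches from about 0.3 to 0.75 m from the base axis. Payload 8.5 kg.
Tool frame: the origin (TCP) lies on the centre line of the jaws, within the pads' length; the fingertips stand 17 mm ahead of it and the grasp point (between the pads) lies 2 mm behind it (env.tcp_to_tips is the distance from the TCP to the fingertips, in m); z points along the fingers, y is the line along which they close (so a half turn about z gives the same grasp; the last joint's range is limited). The gripper opens to 85 mm and grips with 20 to 120 N. Pads are 22 mm wide; open, the fingers measure 114 mm over their backs; the gripper's body (76 mm by 85 mm) begins 54 mm behind the grasp point. The pads swing forward as they close: fully open they stand 13 mm farther back than shut.
Start: joints at [62.836, 21.807, 74.336, -0, 83.858, -12.336], TCP at [0.141, 0.532, 0.248] pointing down, gripper open.
Joint ranges: [-178.18, 178.18], [-50.72, 133.34], [12.68, 142.11], [-81.47, 261.47], [9.98, 163.14], [-165.26, 165.26]. Speed limits (degrees/s): [136.94, 136.94, 180, 180, 180, 180].

INTERFACE

Orientations are given as a 3x3 rotation matrix whose columns are the frame's x, y, z axes.
In Python, from rig import env gives the robot as it stands. The module is installed in compiled form; this text tells all that it offers.
- The arm moves only by the shell command python3 -m pendant 'ROWS' [FORCE]. ROWS is JSON, a list of rows, each a list of 7 numbers: the opening, from 0 (shut) to 1 (fully open), then the shift along the tool's x, y, z in m, then the turn, a rotation vector about the tool's x, y, z in rad. A call has 1 to 5 rows; each row is the pose to reach, as a shift and turn from the pose commanded when the call began, along the tool's axes at that moment; what a row does not reach only later rows make up. A row lasts 1/8 s, in which the tool goes at most 62.5 mm and 10.7 degrees, less where a joint would pass 70% of its speed; a pose out of reach is approached as far as the arm can. A call with a gripper value outside its range is refused whole. The fingers move at their own pace and stop on an object; FORCE is the grip in N (left out, the last holds). Time passes only in rows, so rows that repeat a pose let the fingers close. It gives the time, the measured TCP pose, the force, the opening and the grip force at its end, in the units of the state.
- env.observe(): the state, without advancing time (a new reading comes with each control period).
- env.get_image(name): name is "side" or "top" or "wrist"; returns a dict with "image" (400x640x3 uint8, blue, green, red), "fx", "fy", "cx", "cy" (pixels), "k1" (the pictures are not rectified: a ray, as slopes to the right and down, at radius r is drawn at 1 + k1 r^2 times it, then the intrinsics apply), "pose" (4x4, takes a point from camera to world coordinates). Camera axes: x right, y up, looking along -z (the intrinsics and any distortion apply to the point x, -y, -z); pixel columns grow to the right and rows downward; lengths in m; the calibration is good to about 2 mm. A picture is of the moment at which its call begins. There is no depth.
- env.close_job(): hands the job in; it is judged then, once.
Trained networks look in the newest picture that a camera, given by its name, has taken for a name from the list of things; names that differ only in an ending like _2 or _b are one class to them, and where a whole thing is asked for, a point or a joint stands for the part that bears it (a point fixed in the world has none). Each returns a list of dicts, best first, with "conf" (0 to 1); they miss things now and then, are a little off and sometimes report something else, mostly with a low value. They report only what shows in the picture. A call takes as long as a camera call. They do not tell look-alikes from the thing itself.
- env.find_in(camera, thing): "bbox" ([centre column, centre row, width, height] in pixels, round what is visible of it).
- env.trace(camera, thing): "mask" (400x640 bool, what is visible of it) and "bbox" ([centre column, centre row, width, height] in pixels, round what is visible of it).
- env.tip_of(camera, thing): "centre" ([column, row] in pixels: a listed point, or the origin of a listed thing).
The state is a dict: "time_s": time; "q": joint angles; "qvel": joint speeds; "joint_efforts": joint torques, N m; "position": TCP position; "tool_rot": TCP orientation; "ft_force": force on the tool from outside, world axes, zero at the start; "wrist_torque": the same for the moment, N m; "grip_width": finger opening in m; "gripper_force": force on a finger pad.
Only numpy, scipy, OpenCV 4.12 (cv2) and the standard library are available. Lean on these libraries where they do the work, as an engineer would, in place of code of your own. Each camera call takes 0.05 s, during which the arm holds its last target. There are 200 camera calls.

TASK

Put the mower-blade honing stones lying on the bench back in their wooden case. Swing the hold-down clamp lever up, clear of the lid, open the lid wide, then press each one down between its own pair of spring clips until both bevelled ends have snapped under the clips and the stone sits flat on its support, and only when all are in shut the lid fully and then swing the clamp lever all the way down onto it. Do not disturb the cylinder head, the spark plug cap, the washers or the wrench.

Things in the scene. Friction and masses are not known exactly. Their poses are not given: they have to be found in the camera images.
- stone1: Honing stone: a grey rectangular bar 110 long (its x), 28 wide (y), 24 high (z), about 0.18 kg. Both aluminium ends are bevelled at 45 degrees on the upper and the lower face, meeting in an edge at half height at x = +-55; the full-height part is 86 long. Origin at the middle of the bar, 12 above its underside. All alike; 2 to 4 are present, flat on the bench at the start.
- stone2: Honing stone: a grey rectangular bar 110 long (its x), 28 wide (y), 24 high (z), about 0.18 kg. Both aluminium ends are bevelled at 45 degrees on the upper and the lower face, meeting in an edge at half height at x = +-55; the full-height part is 86 long. Origin at the middle of the bar, 12 above its underside. All alike; 2 to 4 are present, flat on the bench at the start.
- stone3: Honing stone: a grey rectangular bar 110 long (its x), 28 wide (y), 24 high (z), about 0.18 kg. Both aluminium ends are bevelled at 45 degrees on the upper and the lower face, meeting in an edge at half height at x = +-55; the full-height part is 86 long. Origin at the middle of the bar, 12 above its underside. All alike; 2 to 4 are present, flat on the bench at the start.
- stone4: Honing stone: a grey rectangular bar 110 long (its x), 28 wide (y), 24 high (z), about 0.18 kg. Both aluminium ends are bevelled at 45 degrees on the upper and the lower face, meeting in an edge at half height at x = +-55; the full-height part is 86 long. Origin at the middle of the bar, 12 above its underside. All alike; 2 to 4 are present, flat on the bench at the start.
- case: Open plywood case screwed to the bench (it does not move), 164 (x) by 300 (y) outside, walls 6 thick and 56 high, floor 6 thick; origin under its centre at bench height, x from the near wall (clamp) to the far wall (lid hinge). Four bays side by side along its y, at y = -105, -35, +35, +105, each for one stone lying along x.
- bay1 (a point): Where the middle of a stone seated in bay 1 is: case x = 0, y = -105, 30 above the bench; axes as the case's. The stone rests on a support block 60 by 24 whose top is 18 above the bench. Side cheeks (at 38 either way along x, 14 long, tops 32 above the bench) leave 3.5 clearance on each side of the stone; 42 is free between stones in neighbouring bays.
- bay2 (a point): Where the middle of a stone seated in bay 2 is: case x = 0, y = -35, 30 above the bench; axes as the case's. The stone rests on a support block 60 by 24 whose top is 18 above the bench. Side cheeks (at 38 either way along x, 14 long, tops 32 above the bench) leave 3.5 clearance on each side of the stone; 42 is free between stones in neighbouring bays.
- bay3 (a point): Where the middle of a stone seated in bay 3 is: case x = 0, y = 35, 30 above the bench; axes as the case's. The stone rests on a support block 60 by 24 whose top is 18 above the bench. Side cheeks (at 38 either way along x, 14 long, tops 32 above the bench) leave 3.5 clearance on each side of the stone; 42 is free between stones in neighbouring bays.
- bay4 (a point): Where the middle of a stone seated in bay 4 is: case x = 0, y = 105, 30 above the bench; axes as the case's. The stone rests on a support block 60 by 24 whose top is 18 above the bench. Side cheeks (at 38 either way along x, 14 long, tops 32 above the bench) leave 3.5 clearance on each side of the stone; 42 is free between stones in neighbouring bays.
- clip1_far (a joint): How far (m) the spring clip at bay 1's far end (+x) is pushed outward (its mate at the near end is alike): 0 empty, 0.002 over a seated stone, 0.008 as the stone's end edge passes, at most 0.011. Round polished steel nose, radius 5, 22 wide, axis 38 above the bench, 52 from the bay's middle when empty. Bevels meet the noses with the stone 18 too high; pushing it down takes about 15 N.
- clip2_far (a joint): How far (m) the spring clip at bay 2's far end (+x) is pushed outward (its mate at the near end is alike): 0 empty, 0.002 over a seated stone, 0.008 as the stone's end edge passes, at most 0.011. Round polished steel nose, radius 5, 22 wide, axis 38 above the bench, 52 from the bay's middle when empty. Bevels meet the noses with the stone 18 too high; pushing it down takes about 15 N.
- clip3_far (a joint): How far (m) the spring clip at bay 3's far end (+x) is pushed outward (its mate at the near end is alike): 0 empty, 0.002 over a seated stone, 0.008 as the stone's end edge passes, at most 0.011. Round polished steel nose, radius 5, 22 wide, axis 38 above the bench, 52 from the bay's middle when empty. Bevels meet the noses with the stone 18 too high; pushing it down takes about 15 N.
- clip4_far (a joint): How far (m) the spring clip at bay 4's far end (+x) is pushed outward (its mate at the near end is alike): 0 empty, 0.002 over a seated stone, 0.008 as the stone's end edge passes, at most 0.011. Round polished steel nose, radius 5, 22 wide, axis 38 above the bench, 52 from the bay's middle when empty. Bevels meet the noses with the stone 18 too high; pushing it down takes about 15 N.
- lid (a joint): Hinge angle of the case's plywood lid, rad: 0 shut, about 1.57 upright, at most 1.9. Stiff friction hinge: it stays where it is left and takes about 2 to 4 N at its free edge to move. The lid is 164 by 300 by 8 thick, hinged along the far (+x) rim of the case; two wooden knobs on its outer face. Starts shut.
- lid_hinge (a point): Middle of the lid's hinge line, on the lid's inner face (56.5 above the bench). Axes turn with the lid: its -x points from the hinge to the free edge, z out of the outer face; y is the hinge line.
- lid_edge (a point): Middle of the lid's free edge, on its outer face: 164 from the hinge line.
- lid_knob (a point): The middle of the head of the lid's left (+y) wooden knob: head 28 across and 16 thick, on a stem 12 across, standing 43 out of the lid's outer face; this point is 35 out of that face, 130 from the hinge line and 100 from the middle. The right knob is its mirror image.
- clamp (a joint): Angle of the hold-down clamp lever, rad: 0 lying level over the lid's near edge (clamped), 1.57 upright, at most 1.75. Stiff: it stays where it is left; about 2 N at its tip moves it. Starts clamped. A steel bar 20 wide with a black round rubber grip of radius 10 from 55 to 100 (rounded end to 110) from the pivot, on a pine block 46 by 80 and 52 high at the middle of the case's near wall.
- clamp_pivot (a point): Pivot of the clamp lever, 79 above the bench; axes turn with the lever: x points along the lever to its tip, y along the pivot.
- clamp_tip (a point): On the lever's centre line near the end of the rubber grip, 100 from the pivot.
- head: Bystander: finned aluminium cylinder head, 90 by 110, 62 high, origin under its centre. Leave alone.
- plug_cap: Bystander: black plastic spark plug cap, about 80 long, 36 high, origin under its middle. Leave alone.
- washers: Bystander: stack of copper crush washers, 40 across, 14 high, origin under its centre. Leave alone.
- wrench: Bystander: chrome stubby wrench, 130 long. Leave alone.
Mind the look-alikes: they are no part of the job. What is shaped like the stone2 but turquoise or yellow is not meant.

How it is judged:
By the outcome, as a careful person would: the job done as asked, in the order asked, and still so for the second after the job is handed in, with the robot touching nothing.
Of stone1, stone2, stone3, stone4 only 2 to 4 are there at a start; the rules pass over those that are not, and their reading is None.
At some moment in a run one of stone1, stone2, stone3, stone4 may be knocked a few centimetres aside while the robot is not near it.
It also fails if it takes over 210 s, if anything falls off the work surface, if the arm or the gripper's body presses on something with over 40 N, if the wrist force passes 120 N, or if a joint passes its speed limit or range.

## Working session

There is one attempt and no reset: what is moved stays moved. The work goes in short steps, Python scripts to look and compute and a shell command to move; the robot and the scene stay as the last step left them, time stands still between calls to the robot, and variables do not carry over. Pictures are saved under pics/ and viewed, at most 14 in all, crops included, and the job is handed in when it is done.

```bash
mkdir -p pics; cat > h.py <<'E'
import numpy as np, cv2
from rig import env
def ray(im,px):
    u=(px[0]-im["cx"])/im["fx"]; v=(px[1]-im["cy"])/im["fy"]
    rd=np.hypot(u,v); r=rd
    for _ in range(30): r=rd/(1+im["k1"]*r*r)
    s=r/rd if rd>0 else 1
    P=np.array(im["pose"]); d=P[:3,:3]@np.array([u*s,-v*s,-1.0]); return P[:3,3],d
def at(im,px,z):
    o,d=ray(im,px); return o+d*(z-o[2])/d[2]
def proj(im,p):
    P=np.array(im["pose"]); c=P[:3,:3].T@(np.asarray(p)-P[:3,3]); u=c[0]/-c[2]; v=-c[1]/-c[2]
    k=1+im["k1"]*(u*u+v*v); return np.array([im["cx"]+im["fx"]*u*k, im["cy"]+im["fy"]*v*k])
def shot(cam,name=None):
    im=env.get_image(cam)
    if name: cv2.imwrite(f"pics/{name}.png",im["image"])
    return im
def rel(p):  # world point -> tool-frame shift
    s=env.observe(); return np.array(s["tool_rot"]).T@(np.asarray(p)-np.array(s["position"]))
E
python3 - <<'E'
from h import *
np.set_printoptions(precision=4,suppress=True)
for c in ("top","side"):
    im=shot(c,c+"0"); print(c,np.array(im["pose"]),im["fx"],im["k1"])
    for n,z in (("stone1",.024),("case",.064),("clamp_pivot",.079),("clamp_tip",.079),("lid_knob",.099),("lid_edge",.0645),("lid_hinge",.0565),("head",0),("plug_cap",0),("washers",0),("wrench",0)):
        if n=="stone1":
            for d in env.trace(c,n):
                m=d["mask"].astype(np.uint8); q=cv2.minAreaRect(cv2.findNonZero(m)); b=im["image"][d["mask"]].mean(0)
                print(n,d["conf"],d["bbox"],b, at(im,q[0],z),q)
        else:
            for d in env.tip_of(c,n)[:2]: print(n,d["conf"],d["centre"],at(im,d["centre"],z))
s=env.observe(); print(s)
E
```

```text
top [[ 0.0274  0.9804 -0.1949  0.3239]
 [-0.9994  0.0308  0.0143 -0.0152]
 [ 0.02    0.1944  0.9807  1.1616]
 [ 0.      0.      0.      1.    ]] 440.8140620568864 -0.08836572458159998
stone1 0.88 [227.3, 221.1, 25.7, 41.0] [ 96.2521 106.9454 112.1218] [0.4838 0.2165 0.024 ] ((230.50001525878906, 221.5), (12.074766159057617, 40.69643783569336), 26.56505012512207)
stone1 0.83 [206.6, 274.4, 44.9, 10.1] [105.5944 116.4799  44.1466] [0.3464 0.2718 0.024 ] ((205.5, 274.0), (12.0, 41.0), 90.0)
stone1 0.81 [270.4, 223.0, 19.9, 43.0] [ 95.8392 109.4175 118.5219] [0.4837 0.119  0.024 ] ((267.78717041015625, 222.72958374023438), (11.920000076293945, 41.36000061035156), 16.260204315185547)
stone1 0.73 [260.8, 284.1, 44.6, 20.9] [ 47.6749 149.7557 181.9731] [0.331  0.1294 0.024 ] ((260.6922912597656, 282.0384521484375), (43.3416633605957, 11.570850372314453), 11.309932708740234)
stone1 0.55 [200.2, 209.1, 12.5, 40.1] [ 94.7212 104.4591 108.5891] [0.5043 0.3042 0.024 ] ((197.8099822998047, 212.6699981689453), (40.30508804321289, 12.445079803466797), 81.8698959350586)
case 0.65 [373.8, 204.8] [ 0.
[... 2346 characters left out ...]
[ 0.5562 -0.1659  0.    ]
washers 0.46 [232.9, 264.3] [0.6998 0.1674 0.    ]
wrench 0.48 [338.8, 152.5] [ 0.5285 -0.4223  0.    ]
{'time_s': 1.2, 'q': array([ 62.8376,  21.8095,  74.3365,  -0.0005,  83.8577, -12.337 ]), 'qvel': array([-0.0182, -0.064 , -0.074 ,  0.0284, -0.0178,  0.0341]), 'joint_efforts': array([ -0.0001, -44.8338, -23.1464,  -0.0003,   0.0006,  -0.    ]), 'position': array([0.1407, 0.5317, 0.2483]), 'tool_rot': array([[-0.9667,  0.2559, -0.    ],
       [ 0.2559,  0.9667, -0.0001],
       [ 0.    , -0.0001, -1.    ]]), 'ft_force': array([-0.0452, -0.2447,  0.1813]), 'wrist_torque': array([ 0.0323, -0.0433, -0.0224]), 'gripper_force': 0.0, 'grip_width': 0.08528936867576753}
```

```bash
python3 -c "
import cv2
a=cv2.imread('pics/top0.png')[90:320,160:510];cv2.imwrite('pics/top0c.png',cv2.resize(a,None,fx=2.25,fy=2.25,interpolation=2))"
```

```text
(no output)
```

View pics/top0c.png

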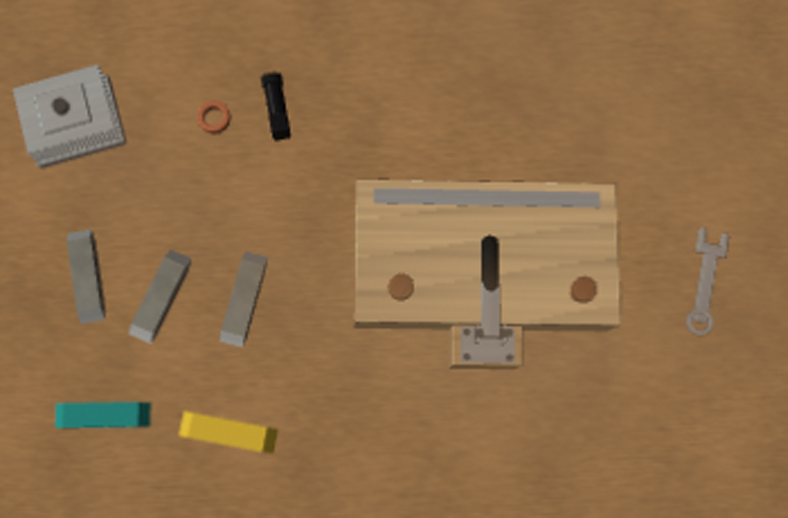

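View pics/side0.png

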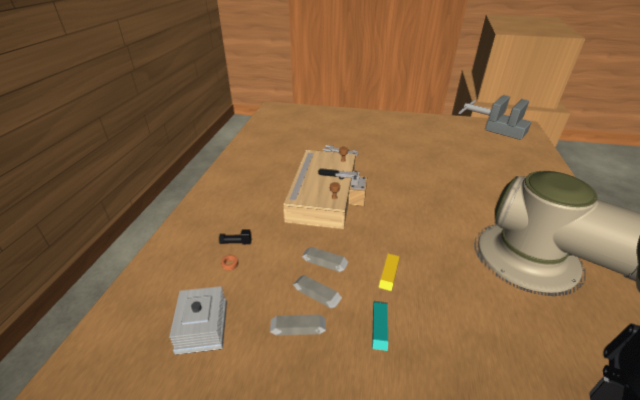

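The top view shows three grey stones at the left (crop px (85,275), (160,297), (243,299)), with the turquoise and yellow look-alikes below them. The case is at the right, its lid shut and the clamp down. The side view agrees. Next I'll get the case pose and plan the lever approach.

```bash
cat >> h.py <<'E'
from scipy.spatial.transform import Rotation as Ro
def RT(yaw,tilt=0): # yaw, tilt(about case y) deg
    return (Ro.from_euler('z',yaw,degrees=True)*Ro.from_euler('y',tilt,degrees=True)).as_matrix()@np.diag([-1.,1,-1])
def row(p,yaw,tilt=0):
    s=env.observe(); R=np.array(s["tool_rot"])
    return np.round(np.r_[R.T@(np.asarray(p)-s["position"]), Ro.from_matrix(R.T@RT(yaw,tilt)).as_rotvec()],4).tolist()
E
python3 - <<'E'
from h import *
import math
im=env.get_image("top")
C=[at(im,(160+x/2.25,90+y/2.25),.0645) for x,y in ((357,181),(615,185),(618,324),(356,322))]
print(np.round(C,4))
m=np.mean(C,0); print(m, math.degrees(math.atan2(*(lambda d:(-d[0],d[1]))((C[0]-C[1])+(C[3]-C[2])))))
for n,z in (("clamp",.079),("lid",.0645)):
    for d in env.trace("top",n)[:1]:
        q=cv2.minAreaRect(cv2.findNonZero(d["mask"].astype(np.uint8))); print(n,d["conf"],q)
        b=cv2.boxPoints(q); P=[at(im,x,z) for x in b]; print(np.round(P,4),np.mean(P,0))
print(row([.50,-.155,.19],-1))
E
```

```text
[[ 0.6176 -0.0092  0.0645]
 [ 0.6229 -0.3068  0.0645]
 [ 0.4618 -0.307   0.0645]
 [ 0.4557 -0.0131  0.0645]]
[ 0.53950995 -0.15901241  0.0645    ] 1.1069148698432771
clamp 0.69 ((378.0, 217.5), (43.0, 12.0), 90.0)
[[ 0.5517 -0.1454  0.079 ]
 [ 0.5527 -0.1757  0.079 ]
 [ 0.4441 -0.176   0.079 ]
 [ 0.4433 -0.1462  0.079 ]] [ 0.49794352 -0.16085125  0.079     ]
lid 0.58 ((376.1703186035156, 201.76016235351562), (118.5621337890625, 65.2652359008789), 0.8680514693260193)
[[ 0.4547 -0.0085  0.0645]
 [ 0.6233 -0.0057  0.0645]
 [ 0.6291 -0.3138  0.0645]
 [ 0.4585 -0.3077  0.0645]] [ 0.54140418 -0.15893851  0.0645    ]
[-0.523, -0.5718, 0.0583, -0.0, 0.0, -0.2413]
```

```bash
python3 -c "
from h import *
print(row([.46,-.159,.25],1))"
```

```text
[-0.4854, -0.586, -0.0017, -0.0, 0.0, -0.2763]
```

```bash
python3 -m pendant '[[1,-0.05,-0.06,0,0,0,-0.07],[1,-0.1,-0.12,0,0,0,-0.14],[1,-0.14,-0.17,0,0,0,-0.2],[1,-0.18,-0.22,0,0,0,-0.276],[1,-0.22,-0.27,0,0,0,-0.276]]' 20; python3 -c "
from h import *
print(row([.46,-.159,.25],1))"
```

```text
time_s: 1.98
position: [0.2703, 0.2454, 0.2486]
tool_rot: [[-1.0, -0.019, 0.001], [-0.019, 1.0, 0.0], [-0.001, 0.0, -1.0]]
ft_force: [2.0, 0.4, 0.4]
grip_width: 0.0856
gripper_force: 0.0
[-0.1822, -0.4078, -0.0014, 0.0003, 0.001, 0.0012]
```

```bash
python3 -m pendant '[[1,-0.025,-0.05,0,0,0,0],[1,-0.05,-0.1,0,0,0,0],[1,-0.07,-0.15,0,0,0,0],[1,-0.095,-0.2,0,0,0,0],[1,-0.12,-0.25,0,0,0,0]]' >/dev/null; python3 -m pendant '[[1,-0.02,-0.05,0,0,0,0],[1,-0.04,-0.1,0,0,0,0],[1,-0.06,-0.15,0,0,0,0],[1,-0.06,-0.15,0,0,0,0]]'; python3 - <<'E'
from h import *
im=shot("wrist","w1"); print(np.round(im["pose"],3).tolist())
for n,z in (("clamp_pivot",.079),("clamp_tip",.079),("lid_knob",.0995),("lid_edge",.0645),("lid_hinge",.0565)):
    for d in env.tip_of("wrist",n)[:2]: print(n,d["conf"],d["centre"],at(im,d["centre"],z))
E
```

```text
time_s: 3.1
position: [0.4575, -0.1526, 0.2477]
tool_rot: [[-1.0, -0.014, -0.0], [-0.014, 1.0, -0.0], [0.0, -0.0, -1.0]]
ft_force: [0.4, 0.6, -0.2]
grip_width: 0.085
gripper_force: 0.0
[[-0.013, -0.956, -0.292, 0.384], [1.0, -0.013, -0.003, -0.153], [-0.0, -0.292, 0.956, 0.374], [0.0, 0.0, 0.0, 1.0]]
clamp_pivot 0.7 [308.2, 173.5] [ 0.44475394 -0.16201937  0.079     ]
clamp_tip 0.65 [310.1, 261.0] [ 0.54788333 -0.15939977  0.079     ]
lid_knob 0.7 [403.5, 222.9] [ 0.49118574 -0.06243466  0.0995    ]
lid_edge 0.78 [308.3, 186.3] [ 0.46230294 -0.16226476  0.0645    ]
lid_edge 0.26 [307.9, 227.7] [ 0.51223742 -0.16252277  0.0645    ]
lid_hinge 0.77 [307.9, 305.8] [ 0.62698955 -0.1623896   0.0565    ]
```

View pics/w1.png

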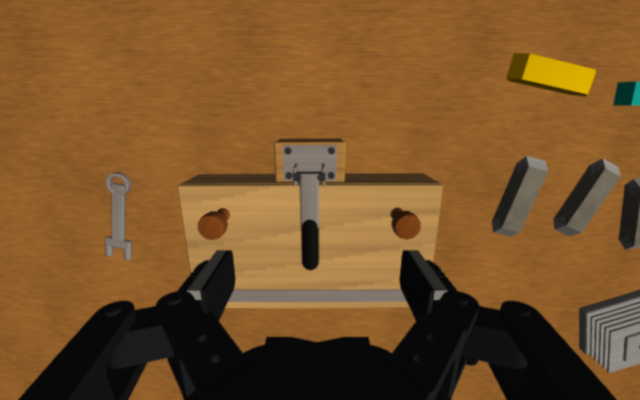

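The wrist view shows the lever from (308,175) to (310,262), with the knobs at (212,225) and (405,225), so the case centre is about (0.541, -0.161). Now descending onto the grip.

```bash
python3 -m pendant '[[1,-0.034,-0.008,0.05,0,0,0],[1,-0.068,-0.008,0.08,0,0,0],[1,-0.068,-0.008,0.13,0,0,0],[1,-0.068,-0.008,0.16,0,0,0],[1,-0.068,-0.008,0.16,0,0,0]]' 20; python3 -m pendant '[[0.1,0,0,0,0,0,0],[0,0,0,0,0,0,0],[0,0,0,0,0,0,0],[0,0,0,0,0,0,0],[0,0,0,0,0,0,0]]'
```

```text
time_s: 4.03
position: [0.524, -0.1555, 0.087]
tool_rot: [[-1.0, -0.018, -0.004], [-0.018, 1.0, 0.002], [0.003, 0.002, -1.0]]
ft_force: [-0.4, 0.2, 0.7]
grip_width: 0.0853
gripper_force: 0.0
time_s: 4.65
position: [0.5253, -0.1599, 0.0896]
tool_rot: [[-1.0, -0.017, 0.002], [-0.017, 1.0, -0.007], [-0.002, -0.007, -1.0]]
ft_force: [-4.2, -16.0, 2.4]
grip_width: 0.019
gripper_force: 24.3
```

```bash
python3 -m pendant '[[0,0.0012,-0.003,-0.0137,0,0,0],[0,0.0048,-0.003,-0.027,0,0,0],[0,0.0106,-0.003,-0.0395,0,0,0],[0,0.0185,-0.003,-0.0508,0,0,0],[0,0.0282,-0.003,-0.0605,0,0,0]]' 20; python3 -c "
from h import *
env.get_image('wrist')
for d in env.tip_of('wrist','clamp_tip'): print(d)
print(row([.446-.0096,-.163,.168],1))"
```

```text
time_s: 5.28
position: [0.4966, -0.1607, 0.1497]
tool_rot: [[-1.0, -0.017, 0.001], [-0.017, 1.0, -0.002], [-0.001, -0.002, -1.0]]
ft_force: [0.9, -6.0, -4.7]
grip_width: 0.0189
gripper_force: 19.7
{'centre': [317.7, 300.0], 'conf': 0.68}
[0.0596, -0.0014, -0.0178, -0.0023, 0.0008, -0.0004]
```

```bash
python3 -m pendant '[[0,0.0113,-0.001,-0.0079,0,0,0],[0,0.0238,-0.001,-0.0137,0,0,0],[0,0.0371,-0.001,-0.0173,0,0,0],[0,0.0508,-0.001,-0.0185,0,0,0],[0,0.061,-0.001,-0.018,0,0,0]]'; python3 -m pendant '[[0,0,0,0,0,0,0],[0.5,0,0,0,0,0,0],[0.5,0,0,0,0,0,0],[0.5,0,0,-0.04,0,0,0],[0.5,0,0,-0.08,0,0,0]]'; python3 - <<'E'
from h import *
for c in ("top","side"):
    im=shot(c,c+"1")
    for n in ("clamp_tip","clamp_pivot"):
        for d in env.tip_of(c,n)[:2]: print(c,n,d, proj(im,[.446-.012,-.162,.178]),proj(im,[.446,-.162,.079]))
E
```

```text
time_s: 6.0
position: [0.4345, -0.162, 0.1669]
tool_rot: [[-1.0, -0.017, -0.001], [-0.017, 1.0, 0.0], [0.001, 0.0, -1.0]]
ft_force: [0.0, -0.2, -1.6]
grip_width: -0.0001
gripper_force: 0.0
time_s: 6.62
position: [0.4358, -0.162, 0.2476]
tool_rot: [[-1.0, -0.017, -0.001], [-0.017, 1.0, 0.001], [0.001, 0.001, -1.0]]
ft_force: [0.6, -0.4, 0.1]
grip_width: 0.0426
gripper_force: 0.0
side clamp_tip {'centre': [343.8, 143.3], 'conf': 0.56} [361.69392497 144.43992412] [355.07275395 174.6140506 ]
side clamp_tip {'centre': [351.1, 181.0], 'conf': 0.54} [361.69392497 144.43992412] [355.07275395 174.6140506 ]
side clamp_pivot {'centre': [356.3, 172.8], 'conf': 0.73} [361.69392497 144.43992412] [355.07275395 174.6140506 ]
```

```bash
python3 - <<'E'
from h import *
im=env.get_image("side"); 
for d in env.tip_of("side","clamp_tip")[:2]:
    o,r=ray(im,d["centre"]); t=(-.162-o[1])/r[1]; p=o+t*r; print(d["conf"],p, np.degrees(np.arctan2(p[2]-.079,p[0]-.446)))
a=im["image"][100:240,260:420]; cv2.imwrite("pics/s1c.png",cv2.resize(a,None,fx=4,fy=4))
E
```

```text
0.81 [ 0.47929942 -0.162       0.16705811] 69.28575008453058
```

View pics/s1c.png

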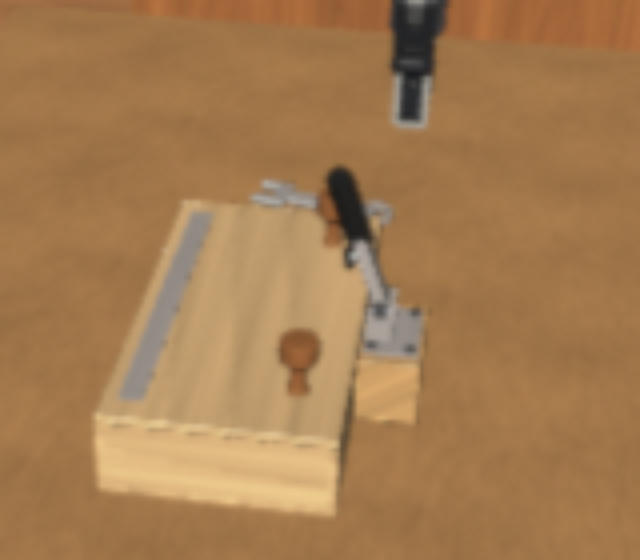

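The lever stands at about 69° (crop (345,170) to (380,300)), so the grip slipped. I'll push it further back with closed fingers.

```bash
python3 -m pendant '[[0,-0.06,0,0,0,0,0],[0,-0.105,0,0,0,0,0],[0,-0.105,0,0.04,0,0,0],[0,-0.105,0,0.085,0,0,0],[0,-0.105,0,0.085,0,0,0]]'; python3 -m pendant '[[0,0.025,0,0,0,0,0],[0,0.04,0,0,0,0,0],[0,0.055,0,0,0,0,0],[0,0.07,0,0,0,0,0],[0,0.083,0,0,0,0,0]]'; python3 -m pendant '[[0,0,0,0,0,0,0],[0,-0.03,0,-0.04,0,0,0],[1,-0.04,0.03,-0.07,0,0,0],[1,-0.04,0.06,-0.07,0,0,0]]'; python3 - <<'E'
from h import *
im=shot("side","s2")
for d in env.tip_of("side","clamp_tip")[:2]:
    o,r=ray(im,d["centre"]); t=(-.162-o[1])/r[1]; p=o+t*r; print(d["conf"],p, np.degrees(np.arctan2(p[2]-.079,p[0]-.446)))
for c in ("side","wrist"):
  im=shot(c)
  for d in env.tip_of(c,"lid_knob")[:3]: print(c,d, at(im,d["centre"],.0995))
E
```

```text
time_s: 7.65
position: [0.5393, -0.1596, 0.1587]
tool_rot: [[-1.0, -0.017, -0.007], [-0.017, 1.0, 0.004], [0.007, 0.004, -1.0]]
ft_force: [0.2, -0.5, 0.1]
grip_width: -0.0
gripper_force: 0.0
time_s: 8.28
position: [0.4583, -0.1624, 0.1638]
tool_rot: [[-1.0, -0.017, 0.004], [-0.017, 1.0, -0.002], [-0.004, -0.002, -1.0]]
ft_force: [2.9, -0.2, 2.7]
grip_width: 0.0003
gripper_force: 1.5
time_s: 8.78
position: [0.4981, -0.1007, 0.2339]
tool_rot: [[-1.0, -0.017, 0.003], [-0.017, 1.0, -0.002], [-0.003, -0.002, -1.0]]
ft_force: [-0.1, 0.5, -0.8]
grip_width: 0.0357
gripper_force: 0.0
0.67 [ 0.4321417  -0.162       0.18256996] 97.6212598114958
side {'centre': [330.4, 190.9], 'conf': 0.63} [ 0.49855971 -0.03922364  0.0995    ]
wrist {'centre': [356.3, 189.4], 'conf': 0.69} [ 0.49086941 -0.06409529  0.0995    ]
```

```bash
python3 -m pendant '[[1,0.007,0.038,0,0,0,0],[1,0.007,0.037,0.04,0,0,0],[1,0.007,0.037,0.09,0,0,0],[1,0.007,0.037,0.134,0,0,0],[1,0.007,0.037,0.134,0,0,0]]' 40; python3 -m pendant '[[0.1,0,0,0,0,0,0],[0,0,0,0,0,0,0],[0,0,0,0,0,0,0],[0,0,0,0,0,0,0],[0,0,0,0,0,0,0]]'
```

```text
time_s: 9.7
position: [0.4878, -0.0645, 0.0957]
tool_rot: [[-1.0, -0.016, -0.006], [-0.016, 1.0, 0.002], [0.006, 0.002, -1.0]]
ft_force: [-0.3, -0.5, 1.9]
grip_width: 0.0855
gripper_force: 0.0
time_s: 10.32
position: [0.4893, -0.0612, 0.0995]
tool_rot: [[-1.0, -0.017, 0.002], [-0.017, 1.0, 0.005], [-0.002, 0.005, -1.0]]
ft_force: [1.3, 19.4, 14.0]
grip_width: 0.0263
gripper_force: 39.0
```

```bash
python3 -m pendant '[[0,-0.0095,0.002,-0.0219,0,0,0],[0,-0.0226,0.002,-0.0418,0,0,0],[0,-0.0389,0.002,-0.0592,0,0,0],[0,-0.0581,0.002,-0.0735,0,0,0],[0,-0.0794,0.002,-0.0842,0,0,0]]' 60
```

```text
time_s: 10.95
position: [0.5671, -0.0597, 0.1828]
tool_rot: [[-1.0, -0.018, -0.004], [-0.018, 1.0, 0.002], [0.004, 0.002, -1.0]]
ft_force: [-3.6, 3.5, -3.7]
grip_width: 0.0259
gripper_force: 60.2
```

```bash
python3 -m pendant '[[0,-0.0228,0,-0.0069,0,0,0],[0,-0.0465,0,-0.0096,0,0,0],[0,-0.0704,0,-0.0083,0,0,0],[0,-0.0936,0,-0.0028,0,0,0],[0,-0.1155,0,0.0067,0,0,0]]'; python3 -m pendant '[[0,0,0,0,0,0,0],[1,0,0,0,0,0,0],[1,0,0,0,0,0,0],[1,0,0,0,0,0,0],[1,0,0,-0.05,0,0,0]]'; python3 -m pendant '[[1,0,0.03,-0.05,0,0,0],[1,0.05,0.06,-0.05,0,0,0],[1,0.1,0.1,-0.05,0,0,0],[1,0.15,0.15,-0.05,0,0,0],[1,0.18,0.2,-0.05,0,0,0]]'; python3 - <<'E'
from h import *
im=shot("side","s3"); im=shot("top")
for d in env.trace("top","stone1"):
    q=cv2.minAreaRect(cv2.findNonZero(d["mask"].astype(np.uint8))); b=im["image"][d["mask"]].mean(0)
    P=np.array([at(im,x,.024) for x in cv2.boxPoints(q)]); e=max(P[1]-P[0],P[2]-P[1],key=np.linalg.norm)
    print(d["conf"],d["bbox"],b.round(), at(im,q[0],.02),np.degrees(np.arctan2(e[1],e[0])))
a=cv2.imread("pics/s3.png")[80:360,220:540]; cv2.imwrite("pics/s3c.png",cv2.resize(a,None,fx=2,fy=2))
E
```

```text
time_s: 11.58
position: [0.6851, -0.0577, 0.178]
tool_rot: [[-1.0, -0.018, 0.004], [-0.018, 1.0, 0.001], [-0.004, 0.001, -1.0]]
ft_force: [-2.2, 3.9, 8.1]
grip_width: 0.0256
gripper_force: 63.5
time_s: 12.2
position: [0.6824, -0.0588, 0.2219]
tool_rot: [[-1.0, -0.017, -0.009], [-0.017, 1.0, 0.002], [0.009, 0.002, -1.0]]
ft_force: [1.1, -0.3, 0.8]
grip_width: 0.0856
gripper_force: 0.0
time_s: 12.82
position: [0.5015, 0.1344, 0.2756]
tool_rot: [[-1.0, -0.016, 0.0], [-0.016, 1.0, -0.0], [-0.0, -0.0, -1.0]]
ft_force: [0.7, 0.3, -0.5]
grip_width: 0.0851
gripper_force: 0.0
0.86 [265.5, 285.3, 35.3, 22.4] [ 48. 154. 186.] [0.32947685 0.12050684 0.02      ] -99.31586841159498
0.71 [202.6, 204.6, 6.7, 28.3] [ 86.  98. 104.] [0.52166462 0.29953831 0.02      ] -175.4038017073461
0.59 [270.1, 226.4, 19.9, 39.3] [100. 113. 121.] [0.48463199 0.11910612 0.02      ] -11.452051016879421
0.48 [230.8, 212.4, 17.7, 14.4] [ 99. 111. 116.] [0.51107732 0.21252672 0.02      ] -88.19040907292542
```

View pics/s3c.png

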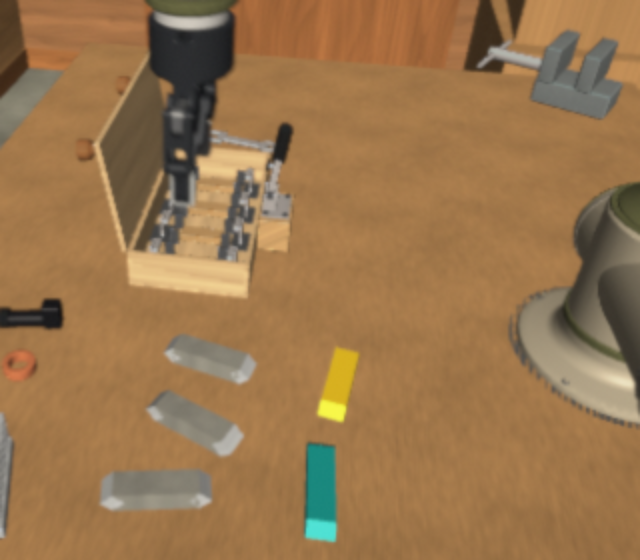

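The lid is open wide at about 100° and the lever is upright and clear at (285,150). All three stones lie at the left, unchanged. Next: a model-fit stone localiser.

```bash
cat >> h.py <<'E'
from scipy.optimize import minimize
V=np.array([[sx*a,sy*.014,z] for sx in(-1,1) for sy in(-1,1) for a,z in((.043,.012),(.055,0),(.043,-.012))])
def fit(im,mask,z=.012,yaw0=None):
    m=mask.astype(np.uint8); q=cv2.minAreaRect(cv2.findNonZero(m))
    P=np.array([at(im,x,z) for x in cv2.boxPoints(q)]); e=max(P[1]-P[0],P[2]-P[1],key=np.linalg.norm)
    c=P.mean(0); y0=np.degrees(np.arctan2(e[1],e[0])); y0=(y0+90)%180-90
    S=4; M=cv2.resize(m,None,fx=S,fy=S,interpolation=0)
    def cost(v):
        W=V@Ro.from_euler('z',v[2]*10,degrees=True).as_matrix().T+[v[0]/100,v[1]/100,z]
        h=cv2.convexHull(np.float32([(proj(im,w)+.5)*S for w in W])).astype(np.int32)
        A=np.zeros_like(M); cv2.fillConvexPoly(A,h,1); return 1-(A&M).sum()/(A|M).sum()
    best=min((minimize(cost,[c[0]*100,c[1]*100,(y0+d)/10],method='Nelder-Mead',options=dict(initial_simplex=np.array([c[0]*100,c[1]*100,(y0+d)/10])+np.array([[0,0,0],[1,0,0],[0,1,0],[0,0,1]]))) for d in(-12,0,12)),key=lambda r:r.fun)
    return best.x[0]/100,best.x[1]/100,best.x[2]*10,1-best.fun
def stones(cam,z=.012,name=None):
    im=shot(cam,name); out=[]
    for d in env.trace(cam,"stone1"):
        b=im["image"][d["mask"]].mean(0)
        if b.max()-b.min()>45 or d["conf"]<.3: continue
        r=fit(im,d["mask"],z); out.append(r); print(cam,d["conf"],d["bbox"],b.round(),"x %.4f y %.4f yaw %.1f iou %.2f"%r)
    return out
E
python3 - <<'E'
from h import *
stones("wrist",name="w2"); stones("side")
E
```

```text
wrist 0.96 [304.5, 156.2, 34.7, 81.9] [ 96. 112. 120.] x 0.4870 y 0.1181 yaw -12.8 iou 0.94
wrist 0.73 [376.1, 158.3, 55.1, 83.0] [ 89. 103. 111.] x 0.4869 y 0.2159 yaw -23.1 iou 0.96
wrist 0.72 [439.1, 174.8, 31.5, 82.9] [ 82.  97. 105.] x 0.5082 y 0.3062 yaw 13.1 iou 0.97
side 0.88 [325.9, 256.9, 40.8, 30.1] [126. 139. 145.] x 0.4856 y 0.1182 yaw -14.1 iou 0.93
side 0.62 [298.1, 325.3, 56.6, 23.0] [121. 135. 142.] x 0.5056 y 0.3060 yaw 10.9 iou 0.96
```

View pics/w2.png

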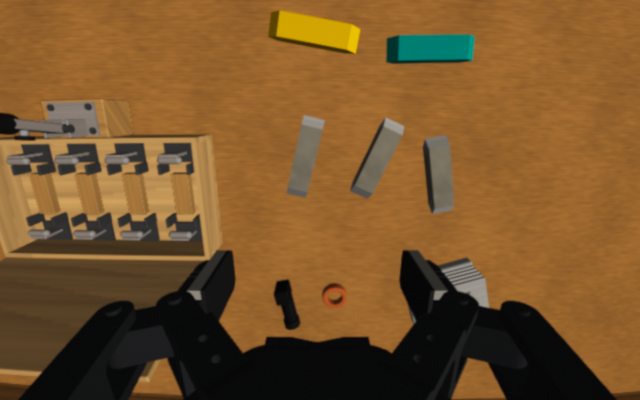

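The three stones show at wrist px (305,156), (377,158) and (439,175), matching the fits (IoU about 0.95). The four bays are visible at the left. I'll grasp the nearest stone.

```bash
python3 -c "
from h import *
print(row([.4863,.118,.10],-13.2))"
```

```text
[0.0179, -0.0145, 0.1751, -0.0002, -0.0002, 0.2463]
```

```bash
python3 -m pendant '[[0.7,0.018,-0.0145,0.05,0,0,0.15],[0.7,0.018,-0.0145,0.1,0,0,0.246],[0.7,0.018,-0.0145,0.15,0,0,0.246],[0.7,0.018,-0.0145,0.175,0,0,0.246],[0.7,0.018,-0.0145,0.175,0,0,0.246]]' 60; python3 - <<'E'
from h import *
stones("wrist"); s=env.observe(); print(s["position"])
E
```

```text
time_s: 13.8
position: [0.4854, 0.1179, 0.0988]
tool_rot: [[-0.974, 0.228, -0.004], [0.228, 0.974, -0.0], [0.004, -0.001, -1.0]]
ft_force: [-0.1, 1.4, 0.9]
grip_width: 0.0597
gripper_force: 0.0
wrist 0.87 [553.9, 183.2, 76.8, 138.2] [74. 86. 92.] x 0.5080 y 0.3067 yaw 12.7 iou 0.98
wrist 0.75 [444.9, 5.2, 42.4, 8.3] [34. 42. 14.] x 0.3462 y 0.2744 yaw 93.4 iou 0.94
wrist 0.69 [316.7, 207.9, 36.2, 132.4] [ 97. 113. 120.] x 0.4869 y 0.1180 yaw -12.4 iou 0.97
wrist 0.63 [444.6, 182.8, 77.1, 147.1] [ 82.  95. 101.] x 0.4872 y 0.2165 yaw -22.5 iou 0.98
[0.48653568 0.11828414 0.100983  ]
```

Well aligned. Descend, grip, lift.

```bash
python3 -m pendant '[[0.7,0,0,0.04,0,0,0],[0.7,0,0,0.065,0,0,0],[0.7,0,0,0.077,0,0,0],[0.7,0,0,0.077,0,0,0],[0.3,0,0,0.077,0,0,0]]' 80;python3 -m pendant '[[0,0,0,0,0,0,0],[0,0,0,0,0,0,0],[0,0,0,0,0,0,0],[0,0,0,0,0,0,0]]'; python3 -m pendant '[[0,0,0,-0.04,0,0,0],[0,0,0,-0.09,0,0,0],[0,0,0,-0.13,0,0,0],[0,0,0,-0.13,0,0,0]]'; python3 - <<'E'
from h import *
im=shot("wrist")
# case pose: look via known points
for c in ("top",):
    im=shot(c,"t4")
    for n in ("clip1_far","clip4_far","bay1","case"):
        for d in env.trace(c,n)[:5]: print(n,d["conf"],d["bbox"])
print(row([.539,-.056,.155],1))
a=im["image"][130:280,290:460]; cv2.imwrite("pics/t4c.png",cv2.resize(a,None,fx=4,fy=4,interpolation=2))
E
```

```text
time_s: 14.52
position: [0.4864, 0.1188, 0.0245]
tool_rot: [[-0.974, 0.227, 0.002], [0.227, 0.974, -0.0], [-0.002, 0.0, -1.0]]
ft_force: [-0.0, 0.1, -0.0]
grip_width: 0.0428
gripper_force: 0.0
time_s: 15.02
position: [0.4862, 0.1189, 0.0246]
tool_rot: [[-0.974, 0.227, 0.002], [0.227, 0.974, -0.0], [-0.002, 0.0, -1.0]]
ft_force: [-1.3, -0.6, 7.3]
grip_width: 0.0262
gripper_force: 79.6
time_s: 15.52
position: [0.4867, 0.1189, 0.1563]
tool_rot: [[-0.974, 0.227, 0.006], [0.227, 0.974, 0.0], [-0.006, 0.001, -1.0]]
ft_force: [-0.2, 1.0, -3.1]
grip_width: 0.0263
gripper_force: 79.8
clip4_far 0.7 [196.8, 208.9, 12.7, 38.1]
clip4_far 0.64 [383.4, 150.8, 130.3, 46.0]
bay1 0.68 [384.9, 191.1, 132.1, 127.5]
case 0.59 [384.5, 189.2, 131.2, 127.3]
[-0.0921, -0.158, -0.003, -0.0003, -0.0025, -0.2463]
```

View pics/t4c.png

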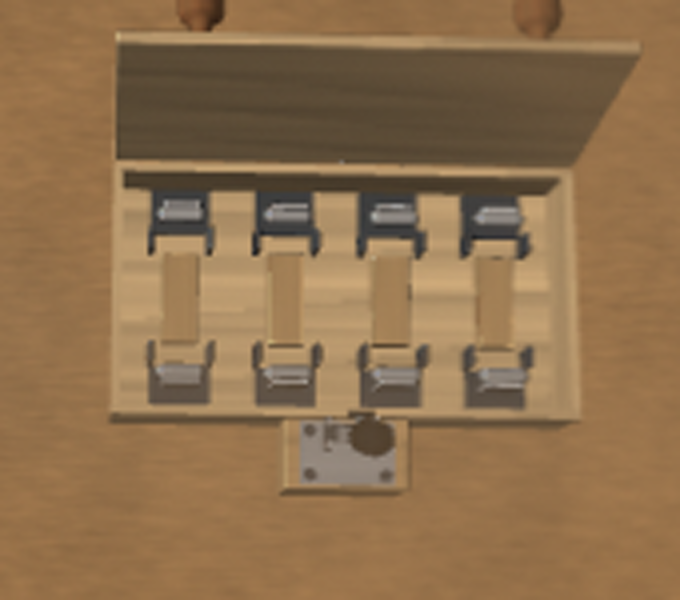

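Top crop: the four empty bays have support blocks centred at crop (181,298), (286,299), (391,300) and (495,302), and the lever is upright at (370,435).

```bash
python3 - <<'E'
from h import *
im=env.get_image("top")
P=np.array([at(im,(290+(x+.5)/4-.5,130+(y+.5)/4-.5),.018) for x,y in((181,298),(286,299),(391,300),(495,302))]); print(P.round(4)); 
N=np.array([at(im,(290+(x+.5)/4-.5,130+(y+.5)/4-.5),z) for z,pts in((.043,((181,208),(286,212),(392,213),(497,215))),(.043,((180,372),(287,375),(393,376),(500,379)))) for x,y in pts]); print(N.round(4),N.mean(0))
d=P[0]-P[3]; print(P.mean(0),np.degrees(np.arctan2(-d[0],d[1])))
E
```

```text
[[ 0.5395 -0.0545  0.018 ]
 [ 0.541  -0.124   0.018 ]
 [ 0.5425 -0.1938  0.018 ]
 [ 0.5433 -0.2634  0.018 ]]
[[ 0.5945 -0.0523  0.043 ]
 [ 0.5941 -0.1209  0.043 ]
 [ 0.5957 -0.1906  0.043 ]
 [ 0.5967 -0.26    0.043 ]
 [ 0.4866 -0.0542  0.043 ]
 [ 0.4867 -0.1229  0.043 ]
 [ 0.488  -0.1913  0.043 ]
 [ 0.4881 -0.2607  0.043 ]] [ 0.54130176 -0.15660716  0.043     ]
[ 0.54158733 -0.1589441   0.018     ] 1.0308689626087217
```

```bash
python3 -m pendant '[[0,-0.03,-0.05,0,0,0,-0.1],[0,-0.06,-0.1,0,0,0,-0.2],[0,-0.092,-0.158,0,0,0,-0.246],[0,-0.092,-0.157,0,0,0,-0.246],[0,-0.092,-0.157,0,0,0,-0.246]]'; python3 - <<'E'
from h import *
im=shot("wrist","w3"); s=env.observe(); print(s["position"],s["tool_rot"])
c=np.array([.541,-.160,0]);R=Ro.from_euler('z',1,degrees=True).as_matrix()
img=im["image"].copy()
for y in(.105,.035):
    for x,y2,z in((.052,0,.043),(-.052,0,.043),(.03,.012,.018),(-.03,.012,.018),(.03,-.012,.018),(-.03,-.012,.018)):
        p=proj(im,c+R@[x,y+y2,z]); cv2.circle(img,tuple(int(v) for v in p),2,(0,0,255),-1)
p=np.array(s["position"])+[0,0,-.0245+.012]
for v in V: cv2.circle(img,tuple(int(q) for q in proj(im,p+R@v)),2,(0,255,0),-1)
cv2.imwrite("pics/w3o.png",img)
for d in env.trace("wrist","stone1"): print(d["conf"],d["bbox"],im["image"][d["mask"]].mean(0))
E
```

```text
time_s: 16.5
position: [0.5393, -0.0548, 0.1526]
tool_rot: [[-1.0, -0.016, -0.002], [-0.016, 1.0, 0.001], [0.001, 0.001, -1.0]]
ft_force: [0.7, -0.1, -2.5]
grip_width: 0.0259
gripper_force: 79.9
[ 0.53918752 -0.05409449  0.1528167 ] [[-9.99845572e-01 -1.75224191e-02 -1.34029383e-03]
 [-1.75233540e-02  9.99846217e-01  6.89005077e-04]
 [ 1.32801468e-03  7.12385119e-04 -9.99998864e-01]]
0.65 [597.0, 143.6, 85.5, 119.4] [68.91658546 80.22783083 86.08731241]
0.58 [317.9, 245.0, 59.5, 185.7] [101.58493205 116.92206235 124.01139089]
```

View pics/w3o.png

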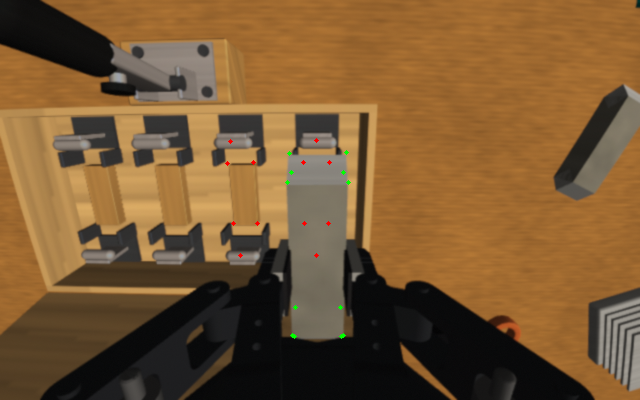

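The overlay fits. The held stone's projected outline matches, with its end at (318,170), and bay 3's block at (245,193) lies about 1 mm right of my marks, so y is about right. Descending and pressing.

```bash
python3 -m pendant '[[0,0,0,0.05,0,0,0],[0,0,0,0.08,0,0,0],[0,0,0,0.088,0,0,0],[0,0,0,0.088,0,0,0]]' 120; python3 -m pendant '[[0,0,0,0.006,0,0,0],[0,0,0,0.011,0,0,0],[0,0,0,0.016,0,0,0],[0,0,0,0.021,0,0,0],[0,0,0,0.024,0,0,0]]'; python3 -c "
from h import *
s=env.observe(); print(s['position'],s['ft_force'],s['wrist_torque'])"
```

```text
time_s: 17.1
position: [0.5399, -0.0543, 0.0658]
tool_rot: [[-1.0, -0.018, 0.0], [-0.018, 1.0, -0.0], [-0.0, -0.0, -1.0]]
ft_force: [-0.5, 0.3, -1.9]
grip_width: 0.025
gripper_force: 121.4
time_s: 17.73
position: [0.5402, -0.055, 0.0427]
tool_rot: [[-1.0, -0.017, 0.002], [-0.017, 1.0, -0.001], [-0.002, -0.001, -1.0]]
ft_force: [-7.4, 2.1, 36.7]
grip_width: 0.0249
gripper_force: 126.4
[ 0.54024677 -0.05503021  0.04272631] [-7.44920197  2.05896783 36.72614673] [0.4970899  1.35587177 0.02818559]
```

```bash
python3 -m pendant '[[0.48,0,0,-0.002,0,0,0],[0.48,0,0,-0.002,0,0,0],[0.48,0,0,-0.002,0,0,0],[0.48,0,0,-0.05,0,0,0],[0.48,0,0,-0.1,0,0,0]]' 80; python3 -m pendant '[[0.48,0,0,-0.04,0,0,0],[0.6,0.02,0.06,-0.06,0,0,0.1],[0.6,0.04,0.12,-0.06,0,0,0.2],[0.6,0.05,0.18,-0.06,0,0,0.3],[0.6,0.05,0.2,-0.06,0,0,0.4]]'; python3 - <<'E'
from h import *
stones("wrist",name="w5"); stones("top"); stones("side",name="s5")
im=shot("side"); print(proj(im,[.5392,-.0545,.030]))
a=im["image"][130:260,250:400]; cv2.imwrite("pics/s5c.png",cv2.resize(a,None,fx=4,fy=4,interpolation=2))
E
```

```text
time_s: 18.35
position: [0.5392, -0.0549, 0.142]
tool_rot: [[-1.0, -0.017, -0.002], [-0.017, 1.0, 0.001], [0.002, 0.001, -1.0]]
ft_force: [0.9, -0.1, 1.5]
grip_width: 0.041
gripper_force: 0.0
time_s: 18.98
position: [0.4848, 0.1469, 0.2014]
tool_rot: [[-0.928, 0.374, -0.0], [0.374, 0.928, 0.0], [0.0, 0.0, -1.0]]
ft_force: [0.0, -0.4, 0.5]
grip_width: 0.0514
gripper_force: 0.0
wrist 0.95 [173.6, 268.6, 50.2, 49.9] [ 93. 109. 117.] x 0.5410 y -0.0702 yaw 4.0 iou 0.50
wrist 0.9 [456.1, 146.8, 68.8, 98.8] [ 81.  96. 104.] x 0.5077 y 0.3059 yaw 13.1 iou 0.97
top 0.69 [336.1, 204.2, 11.7, 38.6] [104. 117. 125.] x 0.5465 y -0.0548 yaw 1.4 iou 0.91
side 0.87 [297.2, 325.1, 54.8, 24.9] [121. 135. 141.] x 0.5056 y 0.3061 yaw 13.2 iou 0.96
side 0.71 [318.4, 204.6, 32.9, 13.1] [118. 133. 140.] x 0.5459 y -0.0912 yaw -5.5 iou 0.36
side 0.56 [316.1, 290.8, 47.5, 34.7] [122. 136. 144.] x 0.4857 y 0.2146 yaw -21.8 iou 0.94
[316.31643061 206.61248216]
```

View pics/s5c.png

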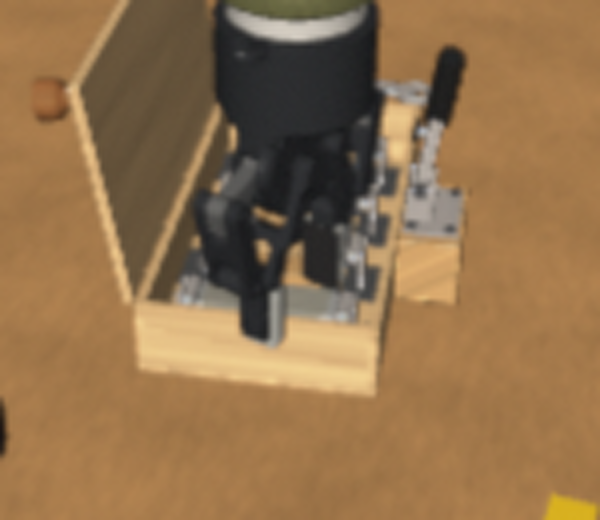

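Side crop: the stone lies level in bay 4, from (185,290) to (350,305), with both noses over its ends. Next stone.

```bash
python3 -c "
from h import *
print(row([.4868,.216,.0246],-22.5))"
```

```text
[0.0269, 0.0677, 0.1766, -0.0003, -0.0002, 0.0094]
```

```bash
python3 -m pendant '[[0.65,0.015,0.04,0.02,0,0,0.01],[0.65,0.027,0.068,0.05,0,0,0.01],[0.65,0.027,0.068,0.1,0,0,0.01],[0.65,0.027,0.068,0.1,0,0,0.01]]'; python3 - <<'E'
from h import *
for r in stones("wrist"): print(row([r[0],r[1],.0246],r[2]))
E
```

```text
time_s: 19.82
position: [0.4852, 0.2164, 0.0989]
tool_rot: [[-0.924, 0.383, -0.007], [0.383, 0.924, -0.002], [0.006, -0.004, -1.0]]
ft_force: [0.3, 0.6, 0.1]
grip_width: 0.0554
gripper_force: 0.0
wrist 0.95 [431.0, 189.8, 101.3, 129.5] [ 89. 103. 111.] x 0.5076 y 0.3058 yaw 12.4 iou 0.98
wrist 0.94 [316.6, 211.3, 41.6, 137.2] [ 98. 113. 121.] x 0.4867 y 0.2157 yaw -22.4 iou 0.98
wrist 0.64 [41.5, 361.0, 49.9, 47.3] [ 91. 108. 116.] x 0.5497 y -0.1269 yaw -42.0 iou 0.44
[0.0156, 0.09, 0.0779, 0.0002, 0.001, -0.6099]
[0.0003, -0.0013, 0.0779, 0.0005, 0.0008, -0.0019]
[-0.1892, -0.2935, 0.0779, 0.0006, 0.0008, 0.3386]
```

```bash
python3 -m pendant '[[0.65,0,-0.001,0.04,0,0,0],[0.65,0,-0.001,0.065,0,0,0],[0.65,0,-0.001,0.077,0,0,0],[0.65,0,-0.001,0.077,0,0,0],[0.3,0,-0.001,0.077,0,0,0]]' 80;python3 -m pendant '[[0,0,0,0,0,0,0],[0,0,0,0,0,0,0],[0,0,0,0,0,0,0],[0,0,0,0,0,0,0]]'; python3 -m pendant '[[0,0,0,-0.04,0,0,0],[0,0,0,-0.09,0,0,0],[0,0,0,-0.13,0,0,0],[0,0,0,-0.13,0,0,0]]'; python3 -c "
from h import *
print(row([.5404,-.124,.155],1))"
```

```text
time_s: 20.55
position: [0.487, 0.2165, 0.0257]
tool_rot: [[-0.924, 0.383, 0.002], [0.383, 0.924, 0.0], [-0.002, 0.001, -1.0]]
ft_force: [-0.9, 0.5, 0.3]
grip_width: 0.0385
gripper_force: 0.0
time_s: 21.05
position: [0.4868, 0.2165, 0.0259]
tool_rot: [[-0.924, 0.383, 0.003], [0.383, 0.924, 0.0], [-0.002, 0.001, -1.0]]
ft_force: [-1.8, -1.1, 8.2]
grip_width: 0.026
gripper_force: 79.5
time_s: 21.55
position: [0.4873, 0.2167, 0.1576]
tool_rot: [[-0.924, 0.383, 0.007], [0.383, 0.924, 0.001], [-0.006, 0.004, -1.0]]
ft_force: [-0.1, 0.5, -2.7]
grip_width: 0.0258
gripper_force: 79.7
[-0.1794, -0.2945, 0.0025, 0.0026, 0.0064, -0.4101]
```

```bash
python3 -m pendant '[[0,-0.035,-0.055,0,0,0,-0.08],[0,-0.07,-0.11,0,0,0,-0.18],[0,-0.105,-0.165,0,0,0,-0.28],[0,-0.14,-0.22,0,0,0,-0.36],[0,-0.179,-0.275,0,0,0,-0.41]]' ; python3 -m pendant '[[0,0,-0.019,0,0,0,0],[0,0,-0.019,0,0,0,0],[0,0,-0.019,0,0,0,0]]'; python3 - <<'E'
from h import *
im=shot("wrist"); s=env.observe(); print(s["position"],s["tool_rot"][0])
c=np.array([.541,-.159,0]);R=Ro.from_euler('z',1,degrees=True).as_matrix()
img=im["image"].copy()
for x,y2,z in [(sx*.03,b*.07+.035+.012*sy,.018) for sx in(-1,1) for sy in(-1,1) for b in(-1,0)]+[(sx*.043,.105+sy*.014,.042) for sx in(-1,1) for sy in(-1,1)]:
    cv2.circle(img,tuple(int(v) for v in proj(im,c+R@[x,y2,z])),2,(0,0,255),-1)
p=np.array(s["position"])+[0,0,-.0259+.012]
for v in V: cv2.circle(img,tuple(int(q) for q in proj(im,p+R@v)),2,(0,255,0),-1)
cv2.imwrite("pics/w6o.png",img); print(row([.5404,-.124,.0439],1))
E
```

```text
time_s: 22.18
position: [0.5424, -0.0927, 0.1533]
tool_rot: [[-1.0, -0.019, -0.002], [-0.019, 1.0, 0.001], [0.002, 0.001, -1.0]]
ft_force: [0.9, 0.4, -2.2]
grip_width: 0.026
gripper_force: 79.7
time_s: 22.55
position: [0.5428, -0.1084, 0.1539]
tool_rot: [[-1.0, -0.018, -0.001], [-0.018, 1.0, 0.001], [0.001, 0.001, -1.0]]
ft_force: [-0.5, -0.6, -1.4]
grip_width: 0.026
gripper_force: 79.8
[ 0.54290989 -0.10827517  0.15409353] [-9.99824955e-01 -1.86932946e-02 -7.87754936e-04]
[0.0027, -0.0157, 0.1102, 0.0006, -0.0008, 0.0012]
```

View pics/w6o.png

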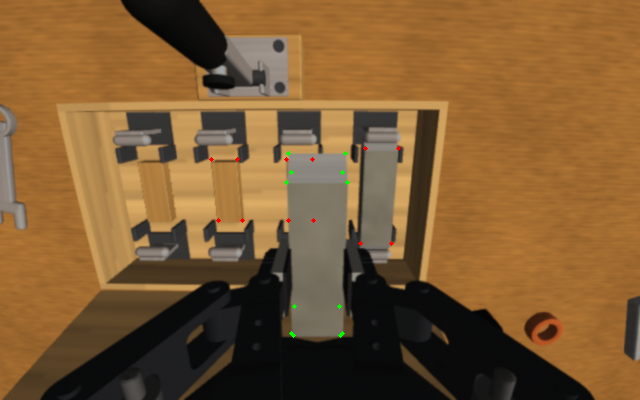

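Bay 4's stone is level with both noses over its ends, at (380,135) and (378,255), and its marks match at seated height. The held stone needs -15.7 mm in y, then the press.

```bash
python3 -m pendant '[[0,0.0027,-0.0157,0.02,0,0,0],[0,0.0027,-0.0157,0.06,0,0,0],[0,0.0027,-0.0157,0.08,0,0,0],[0,0.0027,-0.0157,0.087,0,0,0],[0,0.0027,-0.0157,0.087,0,0,0]]' 120; python3 -m pendant '[[0,0,0,0.006,0,0,0],[0,0,0,0.011,0,0,0],[0,0,0,0.016,0,0,0],[0,0,0,0.021,0,0,0],[0,0,0,0.025,0,0,0]]'; python3 -m pendant '[[0.48,0,0,-0.002,0,0,0],[0.48,0,0,-0.002,0,0,0],[0.48,0,0,-0.002,0,0,0],[0.48,0,0,-0.05,0,0,0],[0.48,0,0,-0.1,0,0,0]]' 80;  python3 -m pendant '[[0.48,0,0.04,-0.04,0,0,0],[0.6,0,0.09,-0.06,0,0,0],[0.6,0,0.15,-0.06,0,0,0],[0.6,0,0.21,-0.06,0,0,-0.1],[0.6,0.01,0.27,-0.06,0,0,-0.2]]'; python3 - <<'E'
from h import *
for r in stones("wrist")+stones("top")+stones("side"): print(row([r[0],r[1],.0246],r[2]))
E
```

```text
time_s: 23.22
position: [0.541, -0.1249, 0.0676]
tool_rot: [[-1.0, -0.018, 0.0], [-0.018, 1.0, -0.0], [-0.0, -0.0, -1.0]]
ft_force: [0.8, 0.3, -1.3]
grip_width: 0.0247
gripper_force: 122.0
time_s: 23.85
position: [0.5407, -0.1255, 0.0439]
tool_rot: [[-1.0, -0.017, 0.0], [-0.017, 1.0, -0.0], [-0.0, -0.0, -1.0]]
ft_force: [-14.9, 5.7, 46.3]
grip_width: 0.0248
gripper_force: 128.2
time_s: 24.48
position: [0.5405, -0.1255, 0.143]
tool_rot: [[-1.0, -0.017, -0.002], [-0.017, 1.0, 0.001], [0.002, 0.001, -1.0]]
ft_force: [0.2, 0.1, 0.3]
grip_width: 0.0407
gripper_force: 0.0
time_s: 25.1
position: [0.5261, 0.1461, 0.2021]
tool_rot: [[-0.976, -0.218, 0.0], [-0.218, 0.976, 0.0], [-0.0, 0.0, -1.0]]
ft_force: [0.4, 0.0, -0.1]
grip_width: 0.0509
gripper_force: 0.0
wrist 0.84 [129.8, 156.4, 36.9, 99.5] [ 92. 111. 121.] x 0.5483 y -0.0679 yaw 0.7 iou 0.92
wrist 0.8 [64.2, 144.9, 51.1, 103.9] [ 91. 108. 117.] x 0.5477 y -0.1429 yaw 2.4 iou 0.90
wrist 0.67 [425.9, 230.5, 38.9, 89.6] [ 77.  96. 109.] x 0.5594 y 0.2864 yaw 13.6 iou 0.97
top 0.93 [360.1, 203.4, 13.8, 37.1] [106. 119. 125.] x 0.5471 y -0.1253 yaw 1.1 iou 0.84
top 0.57 [336.5, 203.5, 11.4, 37.0] [106. 119. 127.] x 0.5437 y -0.0549 yaw 1.2 iou 0.87
side 0.69 [274.9, 312.1, 53.8, 22.4] [121. 135. 141.] x 0.5576 y 0.2868 yaw 13.8 iou 0.94
side 0.68 [324.8, 192.3, 26.4, 11.0] [123. 138. 145.] x 0.5350 y -0.1533 yaw 19.5 iou 0.70
side 0.67 [322.6, 203.8, 22.1, 14.9] [118. 133. 139.] x 0.5432 y -0.0958 yaw -24.8 iou 0.44
[0.0238, -0.211, 0.1776, -0.0002, -0.0002, 0.2043]
[0.0405, -0.2841, 0.1777, -0.0002, -0.0002, 0.1738]
[-0.0629, 0.1327, 0.1775, -0.0002, -0.0002, -0.021]
[0.0373, -0.2668, 0.1777, -0.0002, -0.0002, 0.197]
[0.0255, -0.1973, 0.1776, -0.0002, -0.0002, 0.1945]
[-0.0612, 0.1335, 0.1775, -0.0002, -0.0002, -0.0242]
[0.0551, -0.2916, 0.1777, -0.0002, -0.0002, -0.1246]
[0.0347, -0.2371, 0.1776, -0.0003, -0.0001, 0.6486]
```

The third stone has been knocked aside to (0.559, 0.2865). Going there.

```bash
python3 -m pendant '[[0.65,-0.03,0.05,0.02,0,0,-0.02],[0.65,-0.05,0.1,0.05,0,0,-0.02],[0.65,-0.063,0.133,0.08,0,0,-0.02],[0.65,-0.063,0.133,0.1,0,0,-0.02],[0.65,-0.063,0.133,0.1,0,0,-0.02]]'; python3 - <<'E'
from h import *
for r in stones("wrist"): print(row([r[0],r[1],.0246],r[2]))
E
```

```text
time_s: 26.02
position: [0.559, 0.2863, 0.1007]
tool_rot: [[-0.972, -0.233, -0.003], [-0.233, 0.972, -0.001], [0.003, -0.0, -1.0]]
ft_force: [0.8, -0.5, -0.0]
grip_width: 0.0553
gripper_force: 0.0
wrist 0.75 [316.9, 207.1, 38.1, 131.2] [ 95. 111. 118.] x 0.5604 y 0.2863 yaw 13.2 iou 0.97
[-0.0004, -0.0003, 0.0785, -0.0, 0.0009, 0.0043]
```

```bash
python3 -m pendant '[[0.65,0,0,0.04,0,0,0],[0.65,0,0,0.065,0,0,0],[0.65,0,0,0.077,0,0,0],[0.65,0,0,0.077,0,0,0],[0.3,0,0,0.077,0,0,0]]' 80;python3 -m pendant '[[0,0,0,0,0,0,0],[0,0,0,0,0,0,0],[0,0,0,0,0,0,0],[0,0,0,0,0,0,0]]'; python3 -m pendant '[[0,0,0,-0.04,0,0,0],[0,0,0,-0.09,0,0,0],[0,0,0,-0.13,0,0,0],[0,0,0,-0.13,0,0,0]]'; python3 -c "
from h import *
print(row([.5416,-.1942,.155],1))"
```

```text
time_s: 26.75
position: [0.5598, 0.2877, 0.0267]
tool_rot: [[-0.972, -0.235, 0.002], [-0.235, 0.972, 0.001], [-0.002, 0.0, -1.0]]
ft_force: [0.2, 0.0, 0.5]
grip_width: 0.0387
gripper_force: 0.0
time_s: 27.25
position: [0.5597, 0.2878, 0.027]
tool_rot: [[-0.972, -0.235, 0.003], [-0.235, 0.972, 0.001], [-0.003, 0.0, -1.0]]
ft_force: [-1.1, -0.8, 5.9]
grip_width: 0.0262
gripper_force: 79.8
time_s: 27.75
position: [0.5601, 0.2881, 0.1591]
tool_rot: [[-0.972, -0.235, 0.007], [-0.235, 0.972, 0.002], [-0.007, 0.0, -1.0]]
ft_force: [0.8, 0.2, -2.3]
grip_width: 0.0255
gripper_force: 79.4
[0.1314, -0.4644, 0.003, 0.0011, 0.007, 0.2199]
```

```bash
python3 -m pendant '[[0,0.014,-0.05,0,0,0,0.04],[0,0.028,-0.1,0,0,0,0.08],[0,0.042,-0.15,0,0,0,0.13],[0,0.057,-0.2,0,0,0,0.18],[0,0.071,-0.25,0,0,0,0.22]]' ; python3 -c "
from h import *
print(row([.5416,-.1942,.155],1))"
```

```text
time_s: 28.38
position: [0.5479, 0.0265, 0.1542]
tool_rot: [[-1.0, -0.016, -0.002], [-0.016, 1.0, 0.0], [0.002, 0.0, -1.0]]
ft_force: [1.5, -0.2, -2.1]
grip_width: 0.0264
gripper_force: 79.4
[0.0098, -0.2205, -0.0009, 0.0004, -0.002, -0.0016]
```

```bash
python3 -m pendant '[[0,0.004,-0.05,0,0,0,0],[0,0.008,-0.1,0,0,0,0],[0,0.0095,-0.15,0,0,0,0],[0,0.0095,-0.2,0,0,0,0],[0,0.0095,-0.214,0,0,0,0]]' >/dev/null; python3 -m pendant '[[0,0,0,0,0,0,0],[0,0,0,0,0,0,0]]';  python3 - <<'E'
from h import *
im=shot("wrist"); s=env.observe(); print(s["position"],s["tool_rot"][0])
c=np.array([.541,-.159,0]);R=Ro.from_euler('z',1,degrees=True).as_matrix()
img=im["image"].copy()
for x,y2,z in [(sx*.03,-.105+.012*sy,.018) for sx in(-1,1) for sy in(-1,1)]+[(sx*.043,b*.07+.035+sy*.014,.042) for sx in(-1,1) for sy in(-1,1) for b in (0,1)]:
    cv2.circle(img,tuple(int(v) for v in proj(im,c+R@[x,y2,z])),2,(0,0,255),-1)
p=np.array(s["position"])+[0,0,-.027+.012]
for v in V: cv2.circle(img,tuple(int(q) for q in proj(im,p+R@v)),2,(0,255,0),-1)
cv2.imwrite("pics/w7o.png",img); print(row([.5416,-.1942,.045],1))
E
```

```text
time_s: 29.25
position: [0.5428, -0.1847, 0.155]
tool_rot: [[-1.0, -0.018, -0.001], [-0.018, 1.0, 0.001], [0.001, 0.001, -1.0]]
ft_force: [-0.3, -0.2, -1.9]
grip_width: 0.0261
gripper_force: 79.5
[ 0.54288579 -0.18465536  0.15514153] [-9.99823539e-01 -1.87770085e-02 -5.60970890e-04]
[0.0014, -0.0096, 0.1101, 0.0006, -0.0005, 0.0013]
```

View pics/w7o.png

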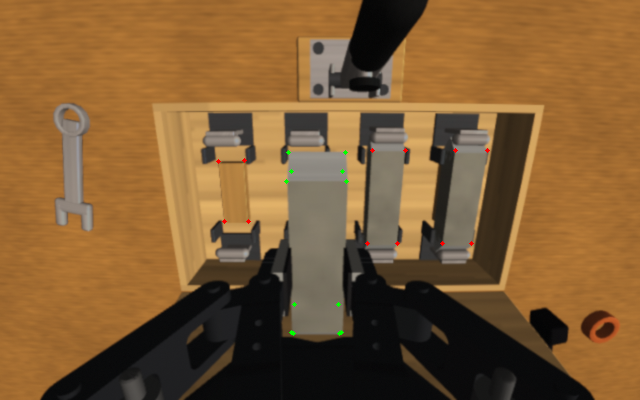

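Stones in bays 3 and 4, at (385,195) and (465,195), both sit under their noses. The held stone is aligned apart from -9.6 mm in y. Pressing it into bay 2.

```bash
python3 -m pendant '[[0,0.0014,-0.0096,0.02,0,0,0],[0,0.0014,-0.0096,0.06,0,0,0],[0,0.0014,-0.0096,0.08,0,0,0],[0,0.0014,-0.0096,0.087,0,0,0],[0,0.0014,-0.0096,0.087,0,0,0]]' 120; python3 -m pendant '[[0,0,0,0.006,0,0,0],[0,0,0,0.011,0,0,0],[0,0,0,0.016,0,0,0],[0,0,0,0.021,0,0,0],[0,0,0,0.025,0,0,0]]'; python3 -m pendant '[[0.48,0,0,-0.002,0,0,0],[0.48,0,0,-0.002,0,0,0],[0.48,0,0,-0.002,0,0,0],[0.48,0,0,-0.05,0,0,0],[0.48,0,0,-0.1,0,0,0]]' 80;  python3 -m pendant '[[0.48,0.02,0.02,-0.06,0,0,0],[0.48,0.07,0.04,-0.1,0,0,0],[0.48,0.07,0.04,-0.1,0,0,0]]'; python3 - <<'E'
from h import *
im=shot("wrist"); 
c=np.array([.541,-.159,0]);R=Ro.from_euler('z',1,degrees=True).as_matrix()
img=im["image"].copy()
for x,y2,z in [(sx*.043,b*.07-.035+sy*.014,.042) for sx in(-1,1) for sy in(-1,1) for b in (0,1,2)]:
    cv2.circle(img,tuple(int(v) for v in proj(im,c+R@[x,y2,z])),1,(0,0,255),-1)
cv2.imwrite("pics/w8o.png",cv2.resize(img[130:380,150:480],None,fx=2.3,fy=2.3))
im=shot("side")
for d in env.tip_of("side","lid_knob")[:3]:
    o,r=ray(im,d["centre"]); t=(-.060-o[1])/r[1]; print(d,o+t*r)
for a in(95,100,105,110):
    a=np.radians(a+18.3); print(np.degrees(a),proj(im,[.623-.1369*np.cos(a),-.06,.0565+.1369*np.sin(a)]))
E
```

```text
time_s: 29.92
position: [0.542, -0.1952, 0.0686]
tool_rot: [[-1.0, -0.018, 0.0], [-0.018, 1.0, -0.0], [-0.0, -0.0, -1.0]]
ft_force: [0.1, 0.3, -1.6]
grip_width: 0.025
gripper_force: 121.9
time_s: 30.55
position: [0.5417, -0.1957, 0.0451]
tool_rot: [[-1.0, -0.017, 0.0], [-0.017, 1.0, -0.0], [-0.0, -0.0, -1.0]]
ft_force: [-12.6, 5.9, 45.9]
grip_width: 0.0248
gripper_force: 127.8
time_s: 31.18
position: [0.5414, -0.1957, 0.144]
tool_rot: [[-1.0, -0.017, -0.002], [-0.017, 1.0, 0.001], [0.002, 0.001, -1.0]]
ft_force: [0.2, -0.6, 0.6]
grip_width: 0.041
gripper_force: 0.0
time_s: 31.55
position: [0.4699, -0.1563, 0.2461]
tool_rot: [[-1.0, -0.017, 0.004], [-0.017, 1.0, -0.002], [-0.004, -0.003, -1.0]]
ft_force: [0.4, -1.4, -0.3]
grip_width: 0.0409
gripper_force: 0.0
{'centre': [264.7, 150.8], 'conf': 0.94} [ 0.67601916 -0.06        0.18820944]
113.3 [264.48069202 152.78858825]
118.3 [260.69690901 154.14942489]
123.29999999999998 [257.16482369 155.82049877]
128.3 [253.91203603 157.78188846]
```

View pics/w8o.png

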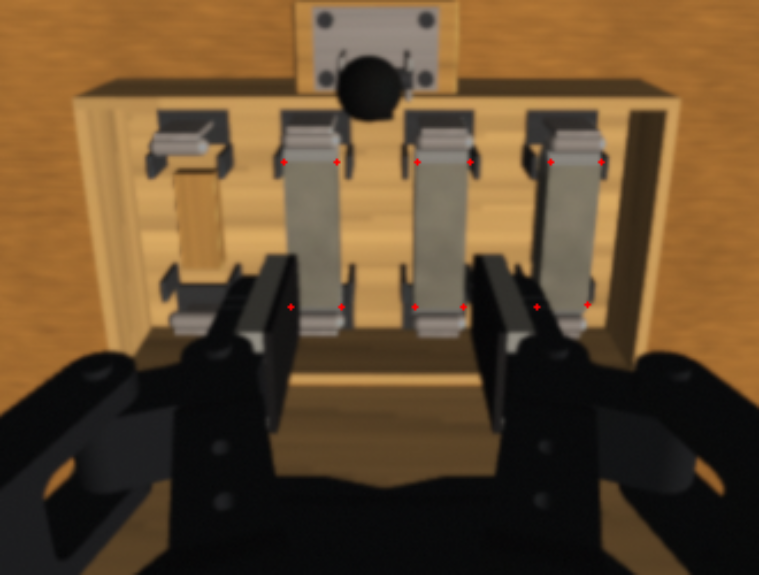

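All three stones are seated: their corners match the marks at seated height, the noses cover both ends of each, and no other grey stone was on the bench. Bay 1 stays empty. Now regrip the knob to shut the lid.

```bash
python3 -m pendant '[[1,-0.04,0.025,-0.035,0,0,0],[1,-0.09,0.05,-0.045,0,0,0],[1,-0.14,0.07,-0.045,0,0,0],[1,-0.19,0.095,-0.045,0,0,0],[1,-0.217,0.095,-0.045,0,0,0]]' 60; python3 -m pendant '[[1,0,0,0,0,0,0]]' ; python3 -c "
from h import *
print(row([.6845,-.0585,.178],1))"
```

```text
time_s: 32.33
position: [0.6889, -0.0563, 0.2848]
tool_rot: [[-1.0, -0.02, -0.004], [-0.02, 1.0, 0.001], [0.004, 0.001, -1.0]]
ft_force: [0.2, -0.8, -0.6]
grip_width: 0.0853
gripper_force: 0.0
time_s: 32.45
position: [0.6882, -0.0581, 0.2843]
tool_rot: [[-1.0, -0.018, -0.004], [-0.018, 1.0, 0.001], [0.004, 0.001, -1.0]]
ft_force: [0.9, -0.3, -1.3]
grip_width: 0.0854
gripper_force: 0.0
[0.0032, -0.0005, 0.1063, 0.0012, -0.0044, 0.0006]
```

```bash
python3 -m pendant '[[1,0.003,0,0.05,0,0,0],[1,0.003,0,0.09,0,0,0],[1,0.003,0,0.105,0,0,0],[1,0.003,0,0.105,0,0,0],[0.5,0.003,0,0.105,0,0,0]]' 60; python3 -m pendant '[[0.1,0,0,0,0,0,0],[0,0,0,0,0,0,0],[0,0,0,0,0,0,0],[0,0,0,0,0,0,0]]'
```

```text
time_s: 33.08
position: [0.684, -0.0586, 0.1852]
tool_rot: [[-1.0, -0.017, 0.003], [-0.017, 1.0, -0.001], [-0.003, -0.001, -1.0]]
ft_force: [-0.1, -1.1, -0.8]
grip_width: 0.0696
gripper_force: 0.0
time_s: 33.58
position: [0.6837, -0.0577, 0.1842]
tool_rot: [[-1.0, -0.018, 0.002], [-0.018, 1.0, 0.001], [-0.002, 0.001, -1.0]]
ft_force: [0.2, 4.3, 6.0]
grip_width: 0.0255
gripper_force: 59.0
```

```bash
python3 -m pendant '[[0,0.0219,0,-0.0095,0,0,0],[0,0.0451,0,-0.015,0,0,0],[0,0.069,0,-0.0163,0,0,0],[0,0.0927,0,-0.0136,0,0,0],[0,0.1155,0,-0.0067,0,0,0]]'; python3 -m pendant '[[0,0.0213,0,0.0107,0,0,0],[0,0.0405,0,0.025,0,0,0],[0,0.0568,0,0.0424,0,0,0],[0,0.0699,0,0.0623,0,0,0],[0,0.0794,0,0.083,0,0,0]]'; python3 -m pendant '[[0,0,0,0.002,0,0,0],[0,0,0,0.002,0,0,0]]'
```

```text
time_s: 34.2
position: [0.568, -0.0597, 0.1903]
tool_rot: [[-1.0, -0.018, 0.003], [-0.018, 1.0, 0.001], [-0.003, 0.001, -1.0]]
ft_force: [6.0, 3.3, -6.6]
grip_width: 0.0253
gripper_force: 59.6
time_s: 34.83
position: [0.4877, -0.0611, 0.1068]
tool_rot: [[-1.0, -0.017, 0.0], [-0.017, 1.0, 0.001], [-0.0, 0.001, -1.0]]
ft_force: [4.5, 6.0, 1.5]
grip_width: 0.0253
gripper_force: 61.7
time_s: 35.08
position: [0.4871, -0.0611, 0.105]
tool_rot: [[-1.0, -0.017, -0.003], [-0.017, 1.0, 0.001], [0.003, 0.001, -1.0]]
ft_force: [-6.7, 4.3, 6.2]
grip_width: 0.0251
gripper_force: 62.2
```

```bash
python3 -m pendant '[[1,0,0,0,0,0,0],[1,0,0,0,0,0,0],[1,0,0,0,0,0,0],[1,0,0,-0.045,0,0,0]]'; python3 -m pendant '[[0,-0.003,0,0,0,0,0],[0,-0.003,0,0,0,0,0],[0,-0.003,0,0,0,0,0],[0,-0.003,0,0,0,0,0],[0,-0.003,0,0.018,0,0,0]]'; python3 -m pendant '[[0,0,0,0.003,0,0,0],[0,0,0,0.006,0,0,0],[0,0,0,0.009,0,0,0],[0,0,0,0.009,0,0,0]]'
```

```text
time_s: 35.58
position: [0.4873, -0.0615, 0.1484]
tool_rot: [[-1.0, -0.017, -0.006], [-0.017, 1.0, 0.002], [0.006, 0.002, -1.0]]
ft_force: [0.4, -0.9, 0.6]
grip_width: 0.0855
gripper_force: 0.0
time_s: 36.2
position: [0.4919, -0.0618, 0.1322]
tool_rot: [[-1.0, -0.017, 0.002], [-0.017, 1.0, -0.001], [-0.002, -0.001, -1.0]]
ft_force: [-0.7, 0.3, 0.1]
grip_width: -0.0001
gripper_force: 0.0
time_s: 36.7
position: [0.4917, -0.0617, 0.1244]
tool_rot: [[-1.0, -0.017, 0.001], [-0.017, 1.0, -0.001], [-0.001, -0.001, -1.0]]
ft_force: [-3.4, 1.1, 12.2]
grip_width: -0.0004
gripper_force: 6.1
```

The lid is fully shut: knob top at z 0.107 under 12 N. Now bring the lever back over, pushing from behind with closed fingers.

```bash
python3 -m pendant '[[0,0,0,-0.05,0,0,0],[0,0,0,-0.107,0,0,0],[0,0.05,-0.04,-0.107,0,0,0],[0,0.1,-0.08,-0.107,0,0,0],[0,0.108,-0.098,-0.107,0,0,0]]'; python3 -m pendant '[[0,0,0,0,0,0,0],[0,0,0,0.03,0,0,0],[0,0,0,0.075,0,0,0],[0,0,0,0.075,0,0,0]]'; python3 - <<'E'
from h import *
im=shot("side")
for d in env.tip_of("side","clamp_tip")[:2]:
    o,r=ray(im,d["centre"]); t=(-.161-o[1])/r[1]; p=o+t*r; print(d["conf"],p, np.degrees(np.arctan2(p[2]-.079,p[0]-.446)))
E
```

```text
time_s: 37.33
position: [0.3832, -0.1625, 0.2306]
tool_rot: [[-1.0, -0.015, 0.0], [-0.015, 1.0, -0.001], [-0.0, -0.001, -1.0]]
ft_force: [0.5, -0.0, 1.1]
grip_width: -0.0001
gripper_force: 0.0
time_s: 37.83
position: [0.3846, -0.16, 0.1535]
tool_rot: [[-1.0, -0.018, -0.004], [-0.018, 1.0, 0.004], [0.004, 0.004, -1.0]]
ft_force: [0.4, -0.3, 1.0]
grip_width: 0.0001
gripper_force: 0.0
0.69 [ 0.43060838 -0.161       0.18505626] 98.25750770501763
```

```bash
python3 -m pendant '[[0,-0.03,0,0,0,0,0],[0,-0.045,0,0,0,0,0],[0,-0.06,0,0,0,0,0],[0,-0.075,0,0,0,0,0],[0,-0.09,0,0,0,0,0]]'; python3 -m pendant '[[0,-0.01,0,0,0,0,0],[0,-0.02,0,0,0,0,0],[0,-0.025,0,0,0,0,0]]'; python3 -m pendant '[[0,0.015,0,0,0,0,0],[0,0.015,0,-0.07,0,0,0],[0,-0.02,0,-0.07,0,0,0]]'; python3 - <<'E'
from h import *
im=shot("side")
for d in env.tip_of("side","clamp_tip")[:2]:
    o,r=ray(im,d["centre"]); t=(-.161-o[1])/r[1]; p=o+t*r; print(d["conf"],p, np.degrees(np.arctan2(p[2]-.079,p[0]-.446)))
E
```

```text
time_s: 38.55
position: [0.4759, -0.1597, 0.155]
tool_rot: [[-1.0, -0.017, -0.0], [-0.017, 1.0, 0.0], [0.0, 0.0, -1.0]]
ft_force: [-2.3, 0.4, 0.4]
grip_width: -0.0001
gripper_force: 0.9
time_s: 38.92
position: [0.5008, -0.1595, 0.155]
tool_rot: [[-1.0, -0.017, 0.0], [-0.017, 1.0, -0.0], [-0.0, -0.0, -1.0]]
ft_force: [-2.3, 0.8, -0.3]
grip_width: -0.0001
gripper_force: 0.6
time_s: 39.3
position: [0.5209, -0.1599, 0.2297]
tool_rot: [[-1.0, -0.016, 0.007], [-0.016, 1.0, -0.004], [-0.007, -0.004, -1.0]]
ft_force: [0.1, -0.6, -0.8]
grip_width: -0.0004
gripper_force: 0.0
0.59 [ 0.52466768 -0.161       0.14552822] 40.22076366334819
```

```bash
python3 -m pendant '[[0,-0.004,-0.001,0.04,0,0,0],[0,-0.004,-0.001,0.06,0,0,0],[0,-0.004,-0.001,0.08,0,0,0],[0,-0.004,-0.001,0.095,0,0,0],[0,-0.004,-0.001,0.11,0,0,0]]'; python3 -m pendant '[[0,0,0,0.008,0,0,0],[0,0,0,0.013,0,0,0],[0,0,0,0.016,0,0,0],[0,0,0,0.016,0,0,0]]'
```

```text
time_s: 40.02
position: [0.5243, -0.1602, 0.1145]
tool_rot: [[-1.0, -0.017, 0.001], [-0.017, 1.0, -0.0], [-0.001, -0.0, -1.0]]
ft_force: [0.7, -0.4, 0.9]
grip_width: -0.0003
gripper_force: 0.8
time_s: 40.52
position: [0.5244, -0.1602, 0.1047]
tool_rot: [[-1.0, -0.018, 0.004], [-0.018, 1.0, -0.003], [-0.004, -0.003, -1.0]]
ft_force: [-15.6, 7.2, 52.9]
grip_width: -0.0004
gripper_force: 26.4
```

```bash
python3 -m pendant '[[0,0,0,-0.02,0,0,0],[0,0,0,-0.08,0,0,0],[0,0.06,0.03,-0.14,0,0,0],[0,0.12,0.09,-0.16,0,0,0],[0,0.16,0.15,-0.16,0,0,0]]'; python3 - <<'E'
from h import *
im=shot("side","s9")
for d in env.tip_of("side","clamp_tip")[:2]:
    o,r=ray(im,d["centre"]); t=(-.161-o[1])/r[1]; p=o+t*r; print(d["conf"],p, np.degrees(np.arctan2(p[2]-.079,p[0]-.446)))
cv2.imwrite("pics/s9c.png",cv2.resize(im["image"][120:360,160:420],None,fx=2.4,fy=2.4))
E
```

```text
time_s: 41.15
position: [0.3961, -0.0541, 0.2521]
tool_rot: [[-1.0, -0.016, 0.002], [-0.016, 1.0, -0.001], [-0.002, -0.001, -1.0]]
ft_force: [1.2, -0.3, 0.2]
grip_width: -0.0002
gripper_force: 0.0
0.49 [ 0.55829933 -0.161       0.0764308 ] -1.3105929660181932
```

View pics/s9c.png

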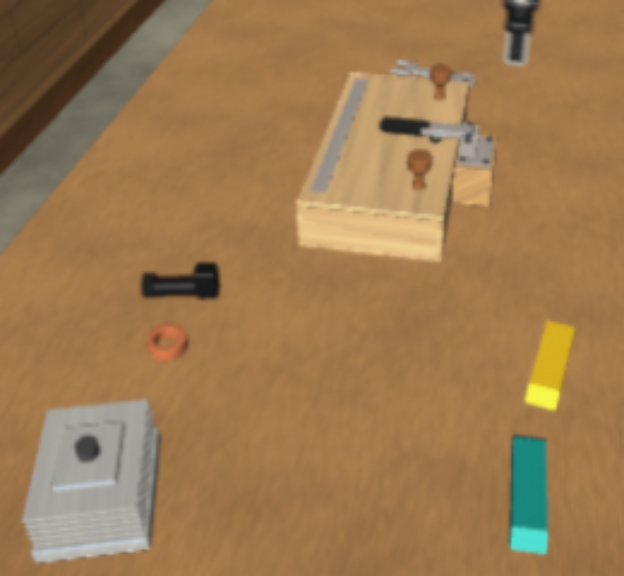

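The lid is shut, the lever lies level over it at (405,127), the bystanders are in place, and no grey stone is left on the bench.

```bash
python3 -c "
from rig import env
print(env.close_job())"
```

```text
the job is handed in; nothing more can be done
None
```

I handed in the job after about 41 s: all three grey stones are seated in bays 2–4, the lid is shut, the clamp lever is down, and the bystanders and look-alikes were not touched; no verdict came back, and the last press on the lever read about 53 N through the fingertips (I took the 40 N limit to apply only to the arm and gripper body).

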